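Load the service tray in order and hold it level over the circuit board

ROBOT

A 6-joint arm with a two-finger parallel gripper is mounted at the origin on the work surface. World frame = base frame: x ahead of the robot, y to its left, z up, the work surface at z = 0. Lengths are in m, angles in rad, forces in N, time in s.
With the tool pointing down it reaches from about 0.25 to 0.85 m from the base axis. Payload 12.5 kg.
Tool frame: the origin (TCP) lies at the very end of the fingers, on their centre line; the grasp point (between the pads) lies bot.grip_depth behind it (bot.grip_depth is the distance from the TCP to the grasp point, in m); z points along the fingers, y is the line along which they close (so a half turn about z gives the same grasp; the last joint's range is limited). The gripper opens to 93 mm and grips with 3 to 60 N. Pads are 15 mm wide; open, the fingers measure 128 mm over their backs; the gripper's body (75 mm by 188 mm) begins 65 mm behind the grasp point.
Start: joints at [1.125, 0.351, 1.652, -0, 1.139, -0.085], TCP at [0.194, 0.515, 0.219] pointing down, gripper open.
Joint ranges: [-2.75, 2.75], [-0.79, 2.1], [0.01, 2.65], [-1.57, 4.71], [0.07, 3.14], [-2.87, 2.87]. Speed limits (rad/s): [2.22, 2.22, 2.79, 3.14, 3.14, 3.14].

INTERFACE

Orientations are given as a unit quaternion [x, y, z, w].
In Python, from bench import monitor, read_camera, bot gives the robot as it stands.
- The arm moves only by the tool move_arm, never from a script. Its argument "moves" is a list of rows, each a list of 3 entries, a list of its own where there are three numbers: the shift along the tool's x, y, z as a fraction of full scale, then the turn, a rotation vector about the tool's x, y, z as a fraction of full scale, then the closure in counts, from 0 (fully open) to 255 (shut). In form: [[[tx, ty, tz], [ax, ay, az], fingers], ...]. A call has exactly 10 rows; each row is the pose to reach, as a shift and turn from the pose commanded when the call began, along the tool's axes at that moment; what a row does not reach only later rows make up. Full scale, the value 1, is 200 mm for a shift and 60 degrees for a turn. A row lasts 1/12 s, in which the tool goes at most 41.7 mm and 7.16 degrees, less where a joint would pass 70% of its speed; a pose out of reach is approached as far as the arm can. A call with a number of a shift or a turn outside -1 to 1 is refused whole. A call with a gripper value outside its range is refused whole. The fingers move at their own pace and stop on an object; "newtons" is the grip in N (left out, the last holds). Time passes only in rows, so rows that repeat a pose let the fingers close, or fill a call up. It gives the time, the measured TCP pose, the force, the opening and the grip force at its end, in the units of the state.
- monitor.sense(): the state, without advancing time (a new reading comes with each control period).
- read_camera(name): name is "scene" or "side" or "wrist"; returns a dict with "pixels" (400x640x3 uint8, red, green, blue), "mtx" (3x3 intrinsics, pixels), "cam_to_world" (4x4, takes a point from camera to world coordinates). Camera axes: x right, y down, z forward; pixel columns grow to the right and rows downward; lengths in m; the calibration is good to about 2 mm. A picture is of the moment at which its call begins. There is no depth.
- bot.finish_job(): hands the job in; it is judged then, once.
The state is a dict: "clock": time; "joint_positions": joint angles; "joint_vel": joint speeds; "joint_torque": joint torques, N m; "ee_pos": TCP position; "tcp_rot": TCP orientation; "contact_force": force on the tool from outside, world axes, zero at the start; "ft_torque": the same for the moment, N m; "width": finger opening in m; "grasp_force": force on a finger pad.
Only numpy, scipy, OpenCV 4.12 (cv2) and the standard library are available. Lean on these libraries where they do the work, as an engineer would, in place of code of your own. Each camera call takes 0.05 s, during which the arm holds its last target. There are 200 camera calls.

TASK

Lay out the reassembly parts on the service tray in order of use: first stand the tall spacer in the one-dot socket and let go of it, then stand the short spacer in the two-dot socket and let go of it. Then lift the tray by its black grip block without letting the loose steel ball leave its shallow pocket, carry it to the green circuit board on its steel cover plate, and keep holding it there in the air, level and still, centred over the board with the tray's underside about 15 cm above the bench. Finish while still holding the tray (do not put it down); never let the tray touch the board, and leave the capacitor and the heatsink where they are.

Things in the scene. Friction and masses are not known exactly. Their poses are not given: they have to be found in the camera images.
- tray: Service tray, loose on the bench, 0.28 to 0.52 kg empty: aluminium plate 230 (x) x 110 (y) x 4 mm with a low edge lip (its top 8 mm above the bench). Origin: centre of its underside, z up. Along its middle stands a black grip block; at the +x end two round black collars (the sockets) side by side; at the -x end one low black ring (the ball's pocket). Loaded, it balances close to the grip block.
- tray_grip (a point): Point to grasp on the tray's upright black grip block, 58 mm above the tray's underside, with the tray's axes. The block is 50 mm long (tray x), 14 mm thick (tray y: close the fingers along tray y) and its top is 72 mm above the underside (14 mm above this point).
- socket1 (a point): One-dot socket: centre of its floor, 4 mm above the tray's underside, at tray x +75, y +28 mm from the tray's origin. A round black collar of bore 26 mm, outside 34 mm, 12 mm deep (rim 16 mm above the tray's underside). One black dot between it and the tray's +x edge.
- socket2 (a point): Two-dot socket: the same, at tray x +75, y -28 mm; two black dots beside it.
- ball_pocket (a point): Centre of the resting ball in its pocket, 18 mm above the tray's underside at tray x -80 mm. The pocket is a low black ring, bore 30 mm, its rim only 3 mm high: the ball rolls over it if the tray tips some 35 degrees or is jerked.
- ball_center (a point): Centre of the loose steel ball, 28 mm in diameter, 90 g, lying in the tray's pocket from the start.
- tall_spacer_center (a point): Centre (half-way up) of the tall spacer: plain aluminium rod standing on end on the bench, 20 mm in diameter, 65 mm long (centre 32.5 mm above its foot), about 55 g. Grip its upper part so that the fingertips stay at least 15 mm above its foot and clear the socket's collar.
- short_spacer_center (a point): Centre (half-way up) of the short spacer: the same rod but 45 mm long (centre 22.5 mm above its foot), about 38 g. Grip its upper part so that the fingertips stay at least 15 mm above its foot.
- board: Steel cover plate 220 (x) x 150 (y) mm lying fixed on the bench with a green circuit board and its components on it, at most 55 mm tall. Origin: centre of its underside. Its heading varies.
- capacitor: Bystander: black can capacitor, 35 mm in diameter, 50 mm tall, standing. Origin: centre of its underside.
- heatsink: Bystander: finned aluminium heatsink 60 x 40 x 30 mm. Origin: centre of its underside.

How it is judged:
On the way, in this order (a step that is already met when the one before it is completed fails the run):
1. the tall spacer stands in the one-dot socket, let go (distance between tall_spacer_center and socket1 below 0.038 m and horizontal distance between tall_spacer_center and socket1 below 0.006 m and angle between tall_spacer_center's own z axis and vertical below 0.15 rad and contact force between the fingers and tall_spacer below 0.05 N), for 0.2 s.
2. then the short spacer stands in the two-dot socket, let go (distance between short_spacer_center and socket2 below 0.028 m and horizontal distance between short_spacer_center and socket2 below 0.006 m and angle between short_spacer_center's own z axis and vertical below 0.15 rad and contact force between the fingers and short_spacer below 0.05 N), for 0.2 s.
3. then the tray is lifted clear of the bench (height (world z) of tray above 0.06 m), for 0.2 s.
At the end, for the whole second after the job is handed in: Fingers hold the tray still in the air: underside 110-200 mm above the bench, centre within 40 mm of the board's, tilt under 0.1 rad, clear of the board; tall spacer fully down in the one-dot socket, short in the two-dot, upright within 11 degrees; ball in its pocket (height (world z) of tray between 0.11 and 0.2 m and horizontal distance between tray and board below 0.04 m and angle between tray's own z axis and vertical below 0.1 rad and linear speed of tray below 0.03 m/s and angular speed of tray below 0.15 rad/s and contact force between the fingers and tray above 1 N and contact force between tray and board below 0.1 N and distance between ball_center and ball_pocket below 0.012 m and z of tall_spacer_center in the frame of socket1 between 0.028 and 0.037 m and distance between tall_spacer_center and socket1 below 0.038 m and angle between the z axis of each of tall_spacer_center, short_spacer_center and the z axis of tray, either way round below 0.2 rad and z of short_spacer_center in the frame of socket2 between 0.018 and 0.027 m and distance between short_spacer_center and socket2 below 0.028 m); the arm keeps its last pose, push and grip.
It fails at once if the ball left its pocket (distance between ball_center and ball_pocket above 0.018 m).
It fails at once if the tray touched the board (contact force between tray and board above 0.5 N).
It fails at once if a bystander was disturbed (distance of any of capacitor, heatsink from where it was at the start of the episode above 0.03 m).
It also fails if it takes over 72 s, if anything falls off the work surface, if the arm or the gripper's body presses on something with over 40 N, if the wrist force passes 120 N, or if a joint passes its speed limit or range.

## Working session

There is one attempt and no reset: what is moved stays moved. The work goes in short steps, Python scripts to look and compute and a tool call to move; the robot and the scene stay as the last step left them, time stands still between calls to the robot, and variables do not carry over. Pictures are saved under pics/ and viewed, at most 10 in all, crops included, and the job is handed in when it is done.

Besides the shell and the picture viewer there is one more tool, called after "Emit:" by a JSON object that holds its "method" and its "body", one argument or row to a line. move_arm: Moves the arm, as the interface text tells. Shift numbers are shares of 200 mm and turn numbers shares of 60 degrees, none past 1 either way. Its arguments: {"type":"object","properties":{"moves":{"type":"array","items":{"type":"array"}},"newtons":{"type":"number"}},"required":["moves"]}

```bash
mkdir -p pics; ls
cat > h.py <<'E'
from bench import monitor, read_camera, bot
import numpy as np, cv2
from scipy.spatial.transform import Rotation as R
def snap(n,f):
    c=read_camera(n); cv2.imwrite(f'pics/{f}.png',c['pixels'][:,:,::-1]); np.savez(f'pics/{f}.npz',**c); return c
def load(f): return np.load(f'pics/{f}.npz')
def px2w(c,u,v,z):
    d=np.linalg.inv(c['mtx'])@[u,v,1]; T=c['cam_to_world']; d=T[:3,:3]@d; o=T[:3,3]
    return o+d*(z-o[2])/d[2]
def w2px(c,p):
    T=c['cam_to_world']; q=c['mtx']@(T[:3,:3].T@(np.array(p)-T[:3,3])); return q[:2]/q[2]
E
python3 - <<'E'
from h import *
for n in ['scene','side','wrist']:
    c=snap(n,n+'0'); print(n,c['mtx'].round(1).tolist(),c['cam_to_world'].round(3).tolist())
s=monitor.sense(); print(s['clock'],s['ee_pos'],s['tcp_rot'],s['width'],bot.grip_depth)
E
```

```text
pics
scene [[426.0, 0.0, 317.5], [0.0, 426.0, 197.3], [0.0, 0.0, 1.0]] [[0.812, 0.431, -0.394, 0.918], [0.584, -0.611, 0.534, -0.457], [-0.01, -0.664, -0.748, 0.712], [0.0, 0.0, 0.0, 1.0]]
side [[443.0, 0.0, 324.4], [0.0, 443.0, 204.4], [0.0, 0.0, 1.0]] [[0.899, -0.313, 0.308, 0.247], [-0.438, -0.635, 0.636, -0.662], [-0.003, -0.706, -0.708, 0.827], [0.0, 0.0, 0.0, 1.0]]
wrist [[293.4, 0.0, 317.0], [0.0, 293.4, 199.6], [0.0, 0.0, 1.0]] [[0.353, 0.895, 0.272, 0.119], [0.936, -0.337, -0.105, 0.543], [-0.002, 0.292, -0.957, 0.384], [0.0, 0.0, 0.0, 1.0]]
0.15 [0.19403134 0.51435742 0.218233  ] [ 1.79435119e-01  9.83769711e-01 -4.23028265e-04 -1.19419093e-04] 0.09347886808835668 0.0188
```

View pics/scene0.png

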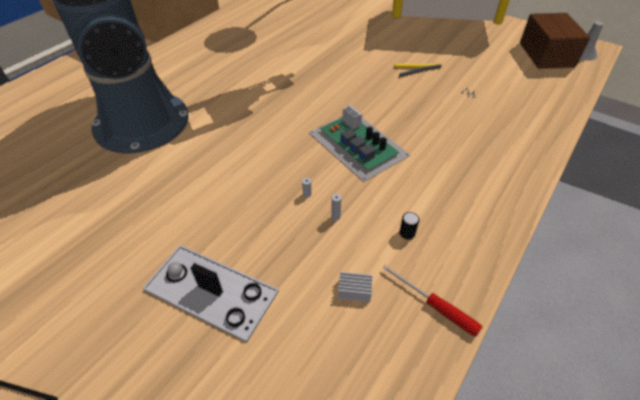

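View pics/side0.png

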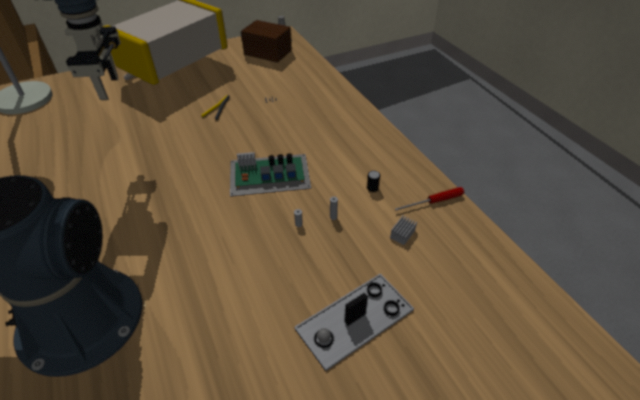

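Scene view: tray corners are near (180,248), (277,291), (246,338) and (145,290). The one-dot socket is at (252,291) and the two-dot at (235,317). The tall spacer is at (336,207), the short one at (307,188), and the board is centred at about (360,145). The side view agrees: sockets at (375,290) and (392,308), tall at (334,209), short at (298,219).

Run:
```python
from h import *
a=load('scene0');b=load('side0')
def p(n,A,B,z): print(n,px2w(a,*A,z)[:2].round(3),px2w(b,*B,z)[:2].round(3))
p('s1 rim',(252,291),(375,290),.014)
p('s2 rim',(235,317),(392,308),.014)
p('ball',(176,271),(324,338),.018)
p('tall top',(337,198),(334,200),.065)
p('short top',(307,181),(298,212),.045)
for A,B in [((310,134),(233,194)),((365,177),(309,187)),((409,154),(305,156)),((352,112),(231,159))]: p('board',A,B,.003)
p('cap',(410,219),(374,175),.05); p('sink',(355,278),(404,228),.03)
```

```text
s1 rim [ 0.587 -0.214] [ 0.584 -0.217]
s2 rim [ 0.596 -0.27 ] [ 0.593 -0.271]
ball [ 0.443 -0.267] [ 0.434 -0.272]
tall top [0.611 0.027] [0.606 0.025]
short top [0.521 0.045] [0.517 0.045]
board [0.403 0.215] [0.402 0.222]
board [0.598 0.165] [0.597 0.157]
board [0.645 0.293] [0.642 0.284]
board [0.441 0.354] [0.442 0.367]
cap [0.753 0.076] [0.751 0.076]
sink [ 0.73 -0.09] [ 0.73  -0.103]
```

Emit:
{"method": "move_arm", "body": {
  "moves": [
    [[-0.13,-0.07,0],[0,0,0],60],
    [[-0.26,-0.15,0],[0,0,0],60],
    [[-0.4,-0.22,0],[0,0,0],60],
    [[-0.53,-0.3,0],[0,0,0],60],
    [[-0.66,-0.37,0],[0,0,0],60],
    [[-0.8,-0.45,0],[0,0,0],60],
    [[-0.93,-0.52,0],[0,0,0],60],
    [[-0.93,-0.52,0],[0,0,0],60],
    [[-0.93,-0.52,0],[0,0,0],60],
    [[-0.93,-0.52,0],[0,0,0],60]
  ]
}}

```text
clock: 0.98
ee_pos: [0.3312, 0.3519, 0.2186]
tcp_rot: [0.18, 0.984, -0.0, -0.0]
contact_force: [-0.1, 0.6, -0.3]
width: 0.0711
grasp_force: 0.0
```

Emit:
{"method": "move_arm", "body": {
  "moves": [
    [[-0.13,-0.07,0],[0,0,0],60],
    [[-0.26,-0.15,0],[0,0,0],60],
    [[-0.4,-0.22,0],[0,0,0],60],
    [[-0.53,-0.3,0],[0,0,0],60],
    [[-0.66,-0.37,0],[0,0,0],60],
    [[-0.8,-0.45,0],[0,0,0],60],
    [[-0.93,-0.52,0],[0,0,0],60],
    [[-0.93,-0.52,0],[0,0,0],60],
    [[-0.93,-0.52,0],[0,0,0],60],
    [[-0.93,-0.52,0],[0,0,0],60]
  ]
}}

```text
clock: 1.82
ee_pos: [0.4681, 0.1897, 0.2184]
tcp_rot: [0.179, 0.984, -0.0, -0.0]
contact_force: [0.9, 0.3, -0.2]
width: 0.071
grasp_force: 0.0
```

Emit:
{"method": "move_arm", "body": {
  "moves": [
    [[-0.13,-0.07,0],[0,0,0.1],60],
    [[-0.26,-0.15,0.05],[0,0,0.2],60],
    [[-0.4,-0.22,0.1],[0,0,0.3],60],
    [[-0.53,-0.3,0.15],[0,0,0.4],60],
    [[-0.66,-0.37,0.2],[0,0,0.5],60],
    [[-0.8,-0.45,0.25],[0,0,0.6],60],
    [[-0.93,-0.52,0.3],[0,0,0.7],60],
    [[-0.93,-0.52,0.3],[0,0,0.8],60],
    [[-0.93,-0.52,0.3],[0,0,0.9],60],
    [[-0.93,-0.52,0.3],[0,0,1.0],60]
  ]
}}

```text
clock: 2.65
ee_pos: [0.6058, 0.0273, 0.1582]
tcp_rot: [0.649, 0.761, -0.0, -0.0]
contact_force: [0.2, -0.4, 0.0]
width: 0.0711
grasp_force: 0.0
```

```bash
cat >> h.py <<'E'
def st():
    s=monitor.sense(); r=R.from_quat(s['tcp_rot']); y=r.apply([0,1,0]); z=r.apply([0,0,1])
    print('t',round(s['clock'],2),'tcp',s['ee_pos'].round(4),'yaw_y',round(np.degrees(np.arctan2(y[1],y[0])),2),'z',z.round(4),'w',round(s['width'],4),'gf',round(s['grasp_force'],1),'F',np.round(s['contact_force'],1)); return s
def go(x,y,z,yaw=None):
    s=st(); r=R.from_quat(s['tcp_rot']); print('shift',(r.inv().apply(np.array([x,y,z])-s['ee_pos'])/.2).round(3), end=' ')
    if yaw is not None:
        c,k=np.cos(np.radians(yaw)),np.sin(np.radians(yaw)); t=R.from_matrix(np.array([[-k,c,0],[c,k,0],[0,0,-1]]).T if 0 else np.column_stack([[-k,c,0],[c,k,0],[0,0,-1]]))
        print('turn',np.degrees((r.inv()*t).as_rotvec()).round(2)/60, end='')
    print()
E
python3 - <<'E'
from h import *
snap('wrist','w1'); go(.608,.026,.16,9.5)
E
```

```text
t 2.7 tcp [0.6057 0.0274 0.1584] yaw_y 8.7 z [-7.e-04  3.e-04 -1.e+00] w 0.0711 gf 0.0 F [ 0.  -0.6 -0.4]
shift [-0.009  0.01  -0.008] turn [-0.0005     -0.00033333 -0.01333333]
```

View pics/w1.png

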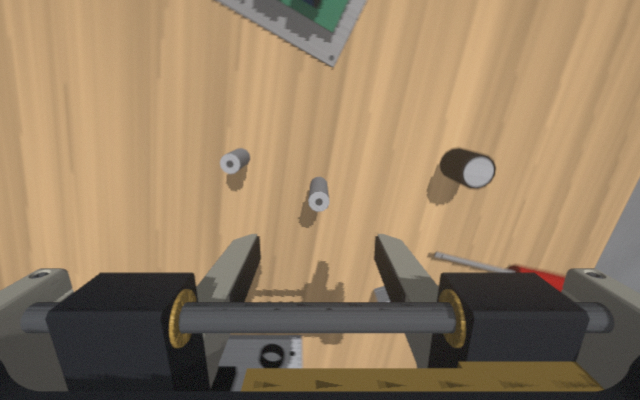

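The wrist view shows the tall spacer's top at about (319,202) and the short one's top at (231,163). The board corner is at the top and the capacitor to the right.

Run:
```python
from h import *
c=load('w1'); print(px2w(c,319,202,.065),px2w(c,231,163,.045), px2w(c,272,355,.016)); 
# TCP projection check
print(w2px(c,[.6057,.0274,.1584]), c['cam_to_world'].round(3).tolist())
t=px2w(c,319,202,.065); go(t[0],t[1],.06,9.5)
```

```text
[0.60876067 0.02750631 0.065     ] [0.52024141 0.04662776 0.045     ] [ 0.58427346 -0.20503412  0.016     ]
[314.81865362 246.503038  ] [[0.987, 0.152, 0.044, 0.595], [0.158, -0.944, -0.289, 0.108], [-0.002, 0.292, -0.956, 0.324], [0.0, 0.0, 0.0, 1.0]]
t 2.7 tcp [0.6057 0.0274 0.1584] yaw_y 8.7 z [-7.e-04  3.e-04 -1.e+00] w 0.0711 gf 0.0 F [ 0.  -0.6 -0.4]
shift [-0.002  0.015  0.492] turn [-0.0005     -0.00033333 -0.01333333]
```

Emit:
{"method": "move_arm", "body": {
  "moves": [
    [[0,0.015,0.1],[0,0,0],60],
    [[0,0.015,0.2],[0,0,0],60],
    [[0,0.015,0.3],[0,0,0],60],
    [[0,0.015,0.4],[0,0,0],60],
    [[0,0.015,0.5],[0,0,0],60],
    [[0,0.015,0.57],[0,0,0],60],
    [[0,0.015,0.61],[0,0,0],60],
    [[0,0.015,0.61],[0,0,0],60],
    [[0,0.015,0.61],[0,0,0],120],
    [[0,0.015,0.61],[0,0,0],160]
  ],
  "newtons": 15
}}

```text
clock: 3.53
ee_pos: [0.6096, 0.0267, 0.0377]
tcp_rot: [0.647, 0.763, 0.0, 0.001]
contact_force: [-0.4, -0.2, 0.5]
width: 0.0622
grasp_force: 0.0
```

Emit:
{"method": "move_arm", "body": {
  "moves": [
    [[0,0,0],[0,0,0],230],
    [[0,0,0],[0,0,0],230],
    [[0,0,0],[0,0,0],230],
    [[0,0,0],[0,0,0],230],
    [[0,0,-0.05],[0,0,0],230],
    [[0,0,-0.15],[0,0,0],230],
    [[0,0,-0.3],[0,0,0],230],
    [[0,0,-0.45],[0,0,0],230],
    [[0,0,-0.55],[0,0,0],230],
    [[0,0,-0.55],[0,0,0],230]
  ]
}}

```text
clock: 4.37
ee_pos: [0.6112, 0.0261, 0.152]
tcp_rot: [0.647, 0.762, 0.002, 0.003]
contact_force: [0.6, 0.7, 0.4]
width: 0.0092
grasp_force: 0.0
```

Run:
```python
from h import *
go(.587,-.215,.146,9.5)
```

```text
t 4.37 tcp [0.6112 0.0261 0.152 ] yaw_y 9.33 z [ 7.5e-03 -2.0e-04 -1.0e+00] w 0.0092 gf 0.0 F [0.6 0.7 0.4]
shift [-1.17  -0.315  0.03 ] turn [ 0.007       0.00133333 -0.00283333]
```

The fingers closed on nothing, so I'll look.

Run:
```python
from h import *
a=snap('wrist','w2');b=snap('scene','s2'); st()
im=np.hstack([a['pixels'][:,120:520],cv2.resize(b['pixels'][130:290,220:380],(400,400),interpolation=cv2.INTER_CUBIC)])
cv2.imwrite('pics/c2.png',im[:,:,::-1])
```

```text
t 4.47 tcp [0.6092 0.0261 0.1475] yaw_y 9.33 z [ 0.0016 -0.     -1.    ] w 0.0096 gf 0.0 F [ 1.1 -0.1 -0.7]
```

View pics/c2.png

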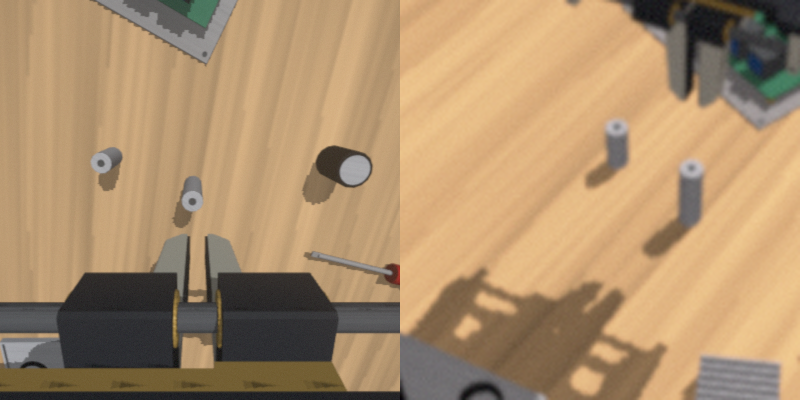

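The spacer still stands untouched: the fingers close at about 64 mm/s, so the lift started too early. I'll go back down with more closing time.

Run:
```python
from h import *
c=load('w2'); t=px2w(c,312.5,201,.065); print(t, px2w(c,221,163,.045)); go(t[0],t[1],.035,9.5)
b=load('s2'); print(w2px(b,[.6092,.0261,.1475]),w2px(b,[.609,.027,.065]))
```

```text
[0.60861798 0.0282201  0.065     ] [0.51909317 0.04510439 0.045     ]
t 4.47 tcp [0.6092 0.0261 0.1475] yaw_y 9.33 z [ 0.0016 -0.     -1.    ] w 0.0096 gf 0.0 F [ 1.1 -0.1 -0.7]
shift [ 0.011 -0.002  0.563] turn [ 0.0015      0.00033333 -0.00283333]
[337.02576609 168.88462599] [336.20502337 197.61099996]
```

Emit:
{"method": "move_arm", "body": {
  "moves": [
    [[0,0,0],[0,0,0],110],
    [[0,0,0],[0,0,0],110],
    [[0,0,0],[0,0,0],110],
    [[0,0,0],[0,0,0],110],
    [[0,0,0],[0,0,0],110],
    [[0,0,0],[0,0,0],110],
    [[0,0,0],[0,0,0],110],
    [[0,0,0],[0,0,0],110],
    [[0,0,0],[0,0,0],110],
    [[0,0,0],[0,0,0],110]
  ]
}}

```text
clock: 5.3
ee_pos: [0.609, 0.0262, 0.1466]
tcp_rot: [0.647, 0.762, 0.0, -0.0]
contact_force: [-0.3, 0.2, 0.0]
width: 0.0526
grasp_force: 0.0
```

Emit:
{"method": "move_arm", "body": {
  "moves": [
    [[0.006,0,0.1],[0,0,0],110],
    [[0.006,0,0.2],[0,0,0],110],
    [[0.006,0,0.3],[0,0,0],110],
    [[0.006,0,0.4],[0,0,0],110],
    [[0.006,0,0.49],[0,0,0],110],
    [[0.006,0,0.55],[0,0,0],110],
    [[0.006,0,0.56],[0,0,0],130],
    [[0.006,0,0.56],[0,0,0],230],
    [[0.006,0,0.56],[0,0,0],230],
    [[0.006,0,0.56],[0,0,0],230]
  ]
}}

```text
clock: 6.13
ee_pos: [0.6096, 0.0273, 0.0358]
tcp_rot: [0.647, 0.762, 0.001, 0.001]
contact_force: [0.2, 1.0, -0.1]
width: 0.0306
grasp_force: 0.0
```

Emit:
{"method": "move_arm", "body": {
  "moves": [
    [[0,0,0],[0,0,0],230],
    [[0,0,0],[0,0,0],230],
    [[0,0,0],[0,0,0],230],
    [[0,0,0],[0,0,0],230],
    [[0,0,0],[0,0,0],230],
    [[0,0,0],[0,0,0],230],
    [[0,0,0],[0,0,0],230],
    [[0,0,0],[0,0,0],230],
    [[0,0,0],[0,0,0],230],
    [[0,0,0],[0,0,0],230]
  ]
}}

```text
clock: 6.97
ee_pos: [0.6093, 0.0274, 0.0355]
tcp_rot: [0.647, 0.762, 0.0, 0.0]
contact_force: [-1.3, 0.8, 6.6]
width: 0.0199
grasp_force: 15.0
```

Emit:
{"method": "move_arm", "body": {
  "moves": [
    [[0,0,-0.06],[0,0,0],230],
    [[0,0,-0.15],[0,0,0],230],
    [[0,0,-0.3],[0,0,0],230],
    [[0,0,-0.4],[0,0,0],230],
    [[-0.05,0,-0.45],[0,0,0],230],
    [[-0.15,-0.03,-0.45],[0,0,0],230],
    [[-0.27,-0.06,-0.45],[0,0,0],230],
    [[-0.39,-0.1,-0.45],[0,0,0],230],
    [[-0.45,-0.12,-0.45],[0,0,0],230],
    [[-0.45,-0.12,-0.45],[0,0,0],230]
  ]
}}

```text
clock: 7.8
ee_pos: [0.5992, -0.0679, 0.1245]
tcp_rot: [0.648, 0.761, -0.0, -0.0]
contact_force: [0.7, -0.2, -0.5]
width: 0.0196
grasp_force: 15.0
```

Emit:
{"method": "move_arm", "body": {
  "moves": [
    [[-0.06,-0.02,0],[0,0,0],230],
    [[-0.15,-0.04,0],[0,0,0],230],
    [[-0.25,-0.07,0],[0,0,0],230],
    [[-0.35,-0.1,0],[0,0,0],230],
    [[-0.45,-0.13,0],[0,0,0],230],
    [[-0.55,-0.16,0],[0,0,0],230],
    [[-0.63,-0.18,0],[0,0,0],230],
    [[-0.68,-0.19,0],[0,0,0],230],
    [[-0.7,-0.195,0],[0,0,0],230],
    [[-0.7,-0.195,0],[0,0,0],230]
  ]
}}

```text
clock: 8.63
ee_pos: [0.584, -0.21, 0.1245]
tcp_rot: [0.647, 0.762, 0.0, -0.0]
contact_force: [0.2, -0.0, -0.5]
width: 0.0196
grasp_force: 15.0
```

Run:
```python
from h import *
snap('wrist','w3'); go(.5865,-.2145,.125,9.5)
```

```text
t 8.68 tcp [ 0.584  -0.2093  0.1245] yaw_y 9.33 z [-2.e-04  3.e-04 -1.e+00] w 0.0196 gf 15.0 F [ 0.6 -0.2 -0.2]
shift [-0.027  0.008 -0.003] turn [-0.00016667 -0.00033333 -0.00283333]
```

View pics/w3.png

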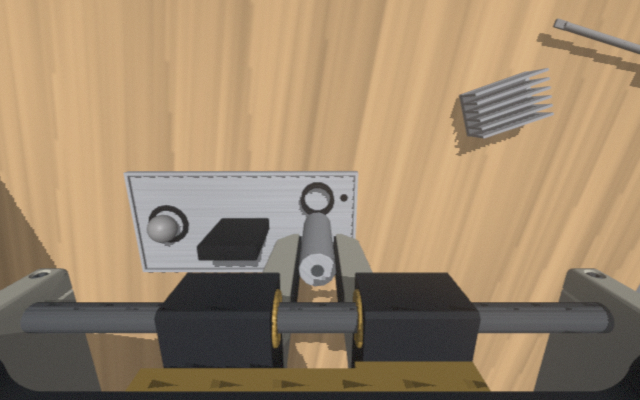

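```bash
cat > ring.py <<'E'
from h import *
from scipy.optimize import minimize
def ring(f,u,v,h=26):
    c=load(f); g=cv2.cvtColor(c['pixels'],cv2.COLOR_RGB2GRAY)[v-h:v+h,u-h:u+h]; m=cv2.resize((g<75).astype(np.uint8)*255,None,fx=8,fy=8,interpolation=cv2.INTER_LINEAR)>127
    th=np.linspace(0,2*np.pi,60)
    def poly(p,r,z): 
        q=np.array([w2px(c,[p[0]+r*np.cos(a),p[1]+r*np.sin(a),z]) for a in th]); return ((q-[u-h,v-h]+.5)*8).astype(np.int32)
    def cost(p):
        A=np.zeros(m.shape,np.uint8)
        cv2.fillConvexPoly(A,cv2.convexHull(np.vstack([poly(p,.017,.016),poly(p,.017,.004)])),1)
        B=np.zeros_like(A);C=np.zeros_like(A); cv2.fillConvexPoly(B,poly(p,.013,.016),1);cv2.fillConvexPoly(C,poly(p,.013,.004),1)
        A[(B&C)>0]=0; return (A.astype(bool)^m).mean()
    p0=px2w(c,u,v,.012)[:2]
    r=minimize(cost,p0,method='Nelder-Mead',options=dict(initial_simplex=[p0,p0+[.004,0],p0+[0,.004]],xatol=1e-4)); print(f,r.x.round(4),round(r.fun,3)); return r.x
E
python3 - <<'E'
from ring import *
p=ring('w3',317,199,20); c=load('w3'); print('dot',px2w(c,344,198,.004),'ball',px2w(c,163,229,.018),w2px(c,[.584,-.2093,.089]),w2px(c,[.584,-.2093,.154]))
go(p[0]+.0006,p[1]-.0006,.12,9.5)
E
```

```text
w3 [ 0.5855 -0.2141] 0.139
dot [ 0.61304817 -0.20990215  0.004     ] ball [ 0.43807636 -0.26723646  0.018     ] [315.46899088 224.22898991] [314.72480741 270.33552541]
t 8.68 tcp [ 0.584  -0.2093  0.1245] yaw_y 9.33 z [-2.e-04  3.e-04 -1.e+00] w 0.0196 gf 15.0 F [ 0.6 -0.2 -0.2]
shift [-0.028  0.006  0.022] turn [-0.00016667 -0.00033333 -0.00283333]
```

Emit:
{"method": "move_arm", "body": {
  "moves": [
    [[-0.028,0.007,0.0],[0,0,0],230],
    [[-0.028,0.007,0.06],[0,0,0],230],
    [[-0.028,0.007,0.12],[0,0,0],230],
    [[-0.028,0.007,0.18],[0,0,0],230],
    [[-0.028,0.007,0.24],[0,0,0],230],
    [[-0.028,0.007,0.3],[0,0,0],230],
    [[-0.028,0.007,0.35],[0,0,0],230],
    [[-0.028,0.007,0.39],[0,0,0],230],
    [[-0.028,0.007,0.42],[0,0,0],230],
    [[-0.028,0.007,0.42],[0,0,0],230]
  ]
}}

```text
clock: 9.52
ee_pos: [0.586, -0.2151, 0.0396]
tcp_rot: [0.647, 0.762, -0.0, -0.0]
contact_force: [-0.2, 0.3, -0.4]
width: 0.0198
grasp_force: 15.0
```

Run:
```python
from h import *
a=snap('wrist','w4');st()
b=snap('side','d4')
im=np.hstack([a['pixels'][100:300,220:420],b['pixels'][230:330,330:430].repeat(2,0).repeat(2,1)]).repeat(2,0).repeat(2,1)
cv2.imwrite('pics/c4.png',im[:,:,::-1])
```

```text
t 9.57 tcp [ 0.5862 -0.2151  0.0402] yaw_y 9.33 z [-3.e-04  1.e-04 -1.e+00] w 0.0195 gf 15.0 F [0.2 0.2 0.4]
```

View pics/c4.png

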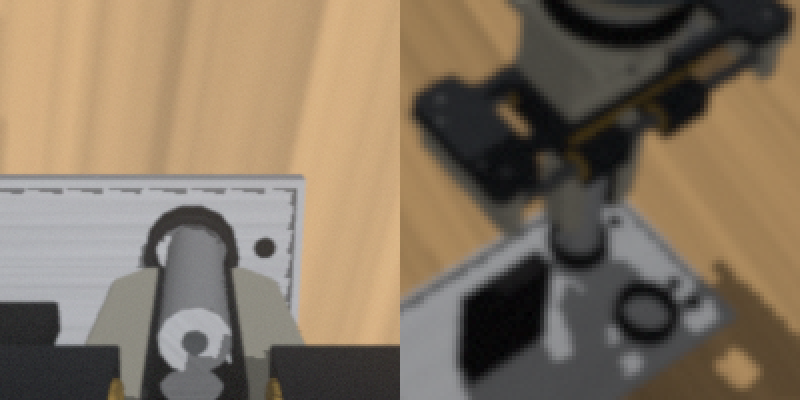

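The spacer is inside the one-dot collar in both views, with no side force, so I'll release it slowly and rise.

Emit:
{"method": "move_arm", "body": {
  "moves": [
    [[0,0,0.003],[0,0,0],190],
    [[0,0,0.003],[0,0,0],160],
    [[0,0,0.003],[0,0,0],145],
    [[0,0,0.003],[0,0,0],145],
    [[0,0,0.003],[0,0,0],145],
    [[0,0,0.003],[0,0,0],145],
    [[0,0,0],[0,0,0],145],
    [[0,0,-0.06],[0,0,0],145],
    [[0,0,-0.15],[0,0,0],145],
    [[0,0,-0.25],[0,0,0],145]
  ]
}}

```text
clock: 10.45
ee_pos: [0.5859, -0.215, 0.0914]
tcp_rot: [0.647, 0.762, -0.0, -0.001]
contact_force: [0.3, -0.3, 0.9]
width: 0.0401
grasp_force: 0.0
```

Emit:
{"method": "move_arm", "body": {
  "moves": [
    [[0,0,-0.15],[0,0,0],120],
    [[0.1,0,-0.25],[0,0,0],120],
    [[0.25,0,-0.25],[0,0,0],120],
    [[0.4,0,-0.25],[0,0,0],120],
    [[0.55,-0.02,-0.25],[0,0,0],120],
    [[0.7,-0.05,-0.25],[0,0,0],120],
    [[0.85,-0.07,-0.25],[0,0,0],120],
    [[0.95,-0.08,-0.25],[0,0,0],120],
    [[1.0,-0.09,-0.25],[0,0,0],120],
    [[1.0,-0.09,-0.25],[0,0,0],120]
  ]
}}

```text
clock: 11.28
ee_pos: [0.5358, -0.0194, 0.1414]
tcp_rot: [0.647, 0.763, 0.0, 0.0]
contact_force: [-0.2, -0.6, 0.7]
width: 0.0489
grasp_force: 0.0
```

Run:
```python
from h import *
b=snap('side','d5');go(.5198,.0455,.12,9.5)
a=snap('scene','s5')
im=np.hstack([a['pixels'][230:350,130:290],b['pixels'][250:370,280:440]]).repeat(2,0).repeat(2,1)
cv2.imwrite('pics/c5.png',im[:,:,::-1])
```

```text
t 11.33 tcp [ 0.5363 -0.0205  0.1413] yaw_y 9.4 z [ 8.e-04 -3.e-04 -1.e+00] w 0.0492 gf 0.0 F [0.5 1.1 0.3]
shift [ 0.339 -0.027  0.106] turn [ 0.00083333  0.00033333 -0.00166667]
```

View pics/c5.png

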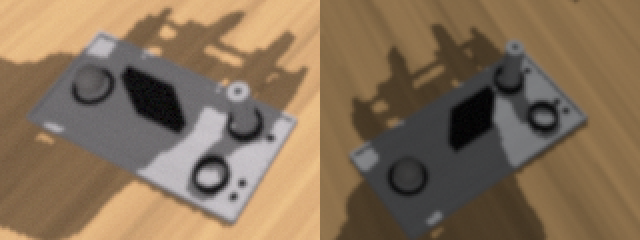

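The tall spacer stands upright in the one-dot socket. Next is the short spacer.

Emit:
{"method": "move_arm", "body": {
  "moves": [
    [[0.12,-0.01,0],[0,0,0],120],
    [[0.24,-0.02,0.05],[0,0,0],120],
    [[0.32,-0.026,0.12],[0,0,0],120],
    [[0.338,-0.026,0.2],[0,0,0],120],
    [[0.338,-0.026,0.3],[0,0,0],120],
    [[0.338,-0.026,0.4],[0,0,0],120],
    [[0.338,-0.026,0.5],[0,0,0],120],
    [[0.338,-0.026,0.57],[0,0,0],120],
    [[0.338,-0.026,0.602],[0,0,0],120],
    [[0.338,-0.026,0.602],[0,0,0],120]
  ]
}}

```text
clock: 12.22
ee_pos: [0.5197, 0.0442, 0.0191]
tcp_rot: [0.648, 0.762, -0.001, -0.001]
contact_force: [-0.2, 0.5, -0.3]
width: 0.0493
grasp_force: 0.0
```

Emit:
{"method": "move_arm", "body": {
  "moves": [
    [[0,0,0],[0,0,0],230],
    [[0,0,0],[0,0,0],230],
    [[0,0,0],[0,0,0],230],
    [[0,0,0],[0,0,0],230],
    [[0,0,0],[0,0,0],230],
    [[0,0,0],[0,0,0],230],
    [[0,0,0],[0,0,0],230],
    [[0,0,0],[0,0,0],230],
    [[0,0,0],[0,0,0],230],
    [[0,0,0],[0,0,0],230]
  ]
}}

```text
clock: 13.05
ee_pos: [0.5202, 0.0452, 0.0207]
tcp_rot: [0.647, 0.762, 0.0, 0.0]
contact_force: [-2.0, -0.1, 6.7]
width: 0.0196
grasp_force: 15.0
```

Run:
```python
from ring import *
st()
for f,u,v in [('scene0',235,317)]: ring(f,u,v,13)
ring('scene0',252,291,13); ring('side0',392,308,13); ring('side0',375,290,12)
s=np.array([.5859,-.2147]);print(s+.056*np.array([np.sin(np.radians(9.5)),-np.cos(np.radians(9.5))]))
```

```text
t 13.05 tcp [0.5202 0.0452 0.0207] yaw_y 9.33 z [ 6.e-04 -1.e-04 -1.e+00] w 0.0196 gf 15.0 F [-2.  -0.1  6.7]
scene0 [ 0.5941 -0.2694] 0.114
scene0 [ 0.5849 -0.2144] 0.105
side0 [ 0.593  -0.2692] 0.143
side0 [ 0.5829 -0.2141] 0.178
[ 0.59514267 -0.26993199]
```

Emit:
{"method": "move_arm", "body": {
  "moves": [
    [[0,0,-0.06],[0,0,0],230],
    [[0,0,-0.18],[0,0,0],230],
    [[0,0,-0.33],[0,0,0],230],
    [[-0.05,0,-0.48],[0,0,0],230],
    [[-0.15,0.02,-0.6],[0,0,0],230],
    [[-0.3,0.03,-0.65],[0,0,0],230],
    [[-0.45,0.04,-0.65],[0,0,0],230],
    [[-0.6,0.05,-0.65],[0,0,0],230],
    [[-0.7,0.057,-0.65],[0,0,0],230],
    [[-0.75,0.057,-0.65],[0,0,0],230]
  ]
}}

```text
clock: 13.88
ee_pos: [0.5559, -0.1032, 0.1511]
tcp_rot: [0.648, 0.762, 0.0, 0.001]
contact_force: [-1.7, 0.1, 0.2]
width: 0.0193
grasp_force: 15.0
```

Emit:
{"method": "move_arm", "body": {
  "moves": [
    [[-0.08,0,0],[0,0,0],230],
    [[-0.2,0.02,0],[0,0,0],230],
    [[-0.33,0.03,0],[0,0,0],230],
    [[-0.46,0.04,0],[0,0,0],230],
    [[-0.6,0.05,0],[0,0,0],230],
    [[-0.72,0.057,0],[0,0,0],230],
    [[-0.81,0.057,0],[0,0,0],230],
    [[-0.86,0.057,0],[0,0,0],230],
    [[-0.866,0.057,0],[0,0,0],230],
    [[-0.866,0.057,0],[0,0,0],230]
  ]
}}

```text
clock: 14.72
ee_pos: [0.5947, -0.2694, 0.1502]
tcp_rot: [0.647, 0.762, 0.0, -0.0]
contact_force: [0.5, 0.1, -0.3]
width: 0.0195
grasp_force: 15.0
```

Run:
```python
from h import *
a=snap('wrist','w6'); go(.595,-.270,.12,9.5)
```

```text
t 14.77 tcp [ 0.5947 -0.2689  0.1503] yaw_y 9.35 z [-3.e-04  4.e-04 -1.e+00] w 0.0196 gf 15.0 F [-0.7 -0.4 -0.7]
shift [-0.006  0.001  0.151] turn [-0.00016667 -0.0005     -0.0025    ]
```

View pics/w6.png

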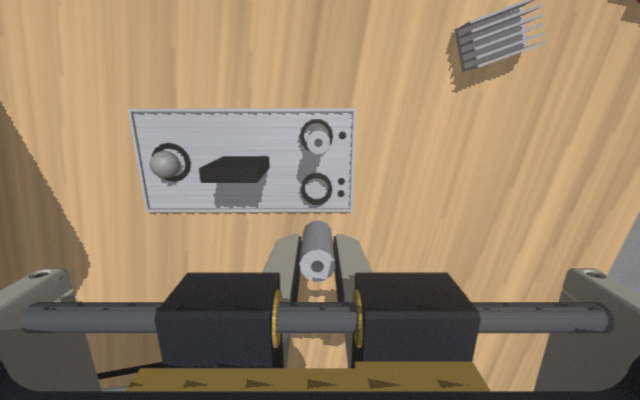

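The two-dot socket is at (316,188), the tall spacer stands in the one-dot collar at (317,137), and the ball is at (166,164).

Run:
```python
from ring import *
p=ring('w6',316,188,18); go(p[0]+.0006,p[1]-.0006,.025,9.5)
```

```text
w6 [ 0.5947 -0.2695] 0.105
t 14.77 tcp [ 0.5947 -0.2689  0.1503] yaw_y 9.35 z [-3.e-04  4.e-04 -1.e+00] w 0.0196 gf 15.0 F [-0.7 -0.4 -0.7]
shift [-0.006  0.002  0.626] turn [-0.00016667 -0.0005     -0.0025    ]
```

Emit:
{"method": "move_arm", "body": {
  "moves": [
    [[-0.004,0.002,0.06],[0,0,0],230],
    [[-0.004,0.002,0.16],[0,0,0],230],
    [[-0.004,0.002,0.26],[0,0,0],230],
    [[-0.004,0.002,0.36],[0,0,0],230],
    [[-0.004,0.002,0.44],[0,0,0],230],
    [[-0.004,0.002,0.5],[0,0,0],230],
    [[-0.004,0.002,0.55],[0,0,0],230],
    [[-0.004,0.002,0.59],[0,0,0],230],
    [[-0.004,0.002,0.622],[0,0,0],230],
    [[-0.004,0.002,0.622],[0,0,0],230]
  ]
}}

```text
clock: 15.6
ee_pos: [0.5952, -0.2705, 0.025]
tcp_rot: [0.647, 0.762, -0.0, -0.0]
contact_force: [0.5, 0.4, -0.2]
width: 0.0193
grasp_force: 15.0
```

Run:
```python
from h import *
go(.5953,-.2701,.0247,9.5)
```

```text
t 15.6 tcp [ 0.5952 -0.2705  0.025 ] yaw_y 9.34 z [-5.e-04  3.e-04 -1.e+00] w 0.0193 gf 15.0 F [ 0.5  0.4 -0.2]
shift [0.002 0.001 0.002] turn [-0.00033333 -0.00033333 -0.00266667]
```

Emit:
{"method": "move_arm", "body": {
  "moves": [
    [[0,0,0.002],[0,0,0],190],
    [[0,0,0.002],[0,0,0],160],
    [[0,0,0.002],[0,0,0],145],
    [[0,0,0.002],[0,0,0],145],
    [[0,0,0.002],[0,0,0],145],
    [[0,0,0.002],[0,0,0],145],
    [[0,0,0],[0,0,0],145],
    [[0,0,-0.06],[0,0,0],145],
    [[0,0,-0.15],[0,0,0],145],
    [[0,0,-0.25],[0,0,0],145]
  ]
}}

```text
clock: 16.43
ee_pos: [0.595, -0.2706, 0.0766]
tcp_rot: [0.647, 0.762, -0.0, -0.001]
contact_force: [0.1, 0.2, 0.8]
width: 0.0401
grasp_force: 0.0
```

Emit:
{"method": "move_arm", "body": {
  "moves": [
    [[0,0,-0.15],[0,0,0],130],
    [[0,0,-0.3],[0,0,0],130],
    [[0,0,-0.45],[0,0,0.1],130],
    [[0,0,-0.5],[0,0,0.2],130],
    [[0,0,-0.5],[0,0,0.3],130],
    [[0,0,-0.5],[0,0,0.4],130],
    [[0,0,-0.5],[0,0,0.5],130],
    [[0,0,-0.5],[0,0,0.6],130],
    [[0,0,-0.5],[0,0,0.7],130],
    [[0,0,-0.5],[0,0,0.8],130]
  ]
}}

```text
clock: 17.27
ee_pos: [0.5954, -0.2708, 0.1769]
tcp_rot: [0.902, 0.431, 0.0, 0.0]
contact_force: [0.5, -0.6, -0.6]
width: 0.0451
grasp_force: 0.0
```

Run:
```python
from h import *
go(.5163,-.2544,.174,-80.6); a=snap('side','d7'); b=snap('wrist','w7')
im=np.hstack([a['pixels'][230:390,270:470].repeat(2,0).repeat(2,1)[:,:],b['pixels'][40:360,120:520]])
cv2.imwrite('pics/c7.png',im[:,:,::-1])
```

```text
t 17.27 tcp [ 0.5954 -0.2708  0.1769] yaw_y -38.97 z [ 6.e-04 -3.e-04 -1.e+00] w 0.0451 gf 0.0 F [ 0.5 -0.6 -0.6]
shift [-0.185 -0.359  0.014] turn [ 5.00000000e-04 -3.33333333e-04  6.93833333e-01]
```

View pics/c7.png

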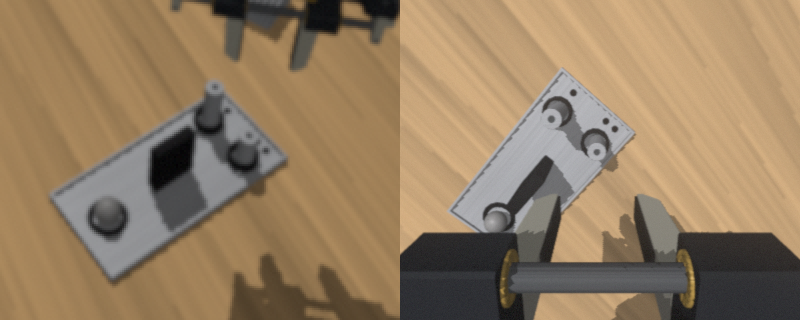

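Both spacers stand in their sockets. Moving over the grip block now.

Emit:
{"method": "move_arm", "body": {
  "moves": [
    [[-0.03,-0.05,0],[0,0,0.1],130],
    [[-0.06,-0.1,0],[0,0,0.2],130],
    [[-0.09,-0.15,0],[0,0,0.3],130],
    [[-0.12,-0.2,0],[0,0,0.4],130],
    [[-0.15,-0.25,0],[0,0,0.5],130],
    [[-0.17,-0.3,0],[0,0,0.6],130],
    [[-0.18,-0.34,0],[0,0,0.69],130],
    [[-0.185,-0.359,0],[0,0,0.694],130],
    [[-0.185,-0.359,0],[0,0,0.694],130],
    [[-0.185,-0.359,0],[0,0,0.694],130]
  ]
}}

```text
clock: 18.2
ee_pos: [0.5165, -0.2549, 0.1763]
tcp_rot: [0.996, 0.087, 0.0, 0.0]
contact_force: [0.5, 0.3, -0.6]
width: 0.0458
grasp_force: 0.0
```

Run:
```python
from h import *
c=snap('wrist','w8'); go(.5163,-.2544,.039,-80.6)
ang=np.radians(9.4);e=np.array([np.cos(ang),np.sin(ang)]);n=np.array([-e[1],e[0]])
im=c['pixels'].copy()
for z in (.072,.006):
    for a,b in [(25,7),(25,-7),(-25,-7),(-25,7)]:
        u=w2px(c,[*(np.array([.5163,-.2544])+e*a/1e3+n*b/1e3),z]); cv2.circle(im,tuple(int(round(t)) for t in u),2,(255,0,0) if z>.05 else (0,255,0),-1)
for a,b in [(115,55),(115,-55),(-115,-55),(-115,55)]:
    u=w2px(c,[*(np.array([.5163,-.2544])+e*a/1e3+n*b/1e3),.008]); cv2.circle(im,tuple(int(round(t)) for t in u),2,(0,0,255),-1)
cv2.imwrite('pics/c8.png',im[:,:,::-1])
```

```text
t 18.25 tcp [ 0.5166 -0.255   0.1762] yaw_y -80.09 z [ 6.e-04 -4.e-04 -1.e+00] w 0.0457 gf 0.0 F [ 0.3 -0.4 -0.5]
shift [-0.002 -0.003  0.686] turn [ 0.0005 -0.0005  0.0085]
```

View pics/c8.png

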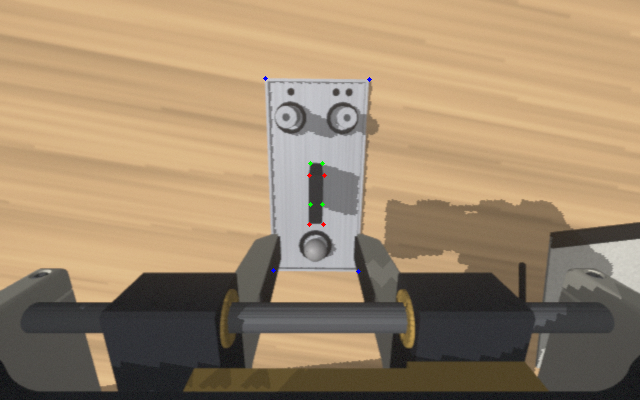

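The predicted corners of the tray and grip block match the image. I'll descend and grip.

Emit:
{"method": "move_arm", "body": {
  "moves": [
    [[-0.002,-0.002,0.08],[0,0,0.008],130],
    [[-0.002,-0.002,0.18],[0,0,0.008],130],
    [[-0.002,-0.002,0.28],[0,0,0.008],130],
    [[-0.002,-0.002,0.38],[0,0,0.008],130],
    [[-0.002,-0.002,0.48],[0,0,0.008],130],
    [[-0.002,-0.002,0.56],[0,0,0.008],130],
    [[-0.002,-0.002,0.63],[0,0,0.008],130],
    [[-0.002,-0.002,0.67],[0,0,0.008],130],
    [[-0.002,-0.002,0.685],[0,0,0.008],150],
    [[-0.002,-0.002,0.685],[0,0,0.008],170]
  ],
  "newtons": 10
}}

```text
clock: 19.08
ee_pos: [0.5158, -0.2545, 0.0385]
tcp_rot: [0.997, 0.081, -0.0, -0.0]
contact_force: [0.3, -0.4, -0.4]
width: 0.0366
grasp_force: 0.0
```

Emit:
{"method": "move_arm", "body": {
  "moves": [
    [[0,0,0],[0,0,0],190],
    [[0,0,0],[0,0,0],200],
    [[0,0,0],[0,0,0],210],
    [[0,0,0],[0,0,0],215],
    [[0,0,0],[0,0,0],220],
    [[0,0,0],[0,0,0],225],
    [[0,0,0],[0,0,0],230],
    [[0,0,0],[0,0,0],235],
    [[0,0,0],[0,0,0],240],
    [[0,0,0],[0,0,0],240]
  ]
}}

```text
clock: 19.92
ee_pos: [0.5158, -0.254, 0.0393]
tcp_rot: [0.997, 0.08, 0.0, -0.0]
contact_force: [-1.0, 5.0, 4.8]
width: 0.0138
grasp_force: 10.0
```

Emit:
{"method": "move_arm", "body": {
  "moves": [
    [[0,0,0],[0,0,0],250],
    [[0,0,0],[0,0,0],250],
    [[0,0,0],[0,0,0],250],
    [[0,0,0],[0,0,0],250],
    [[0,0,0],[0,0,0],250],
    [[0,0,0],[0,0,0],250],
    [[0,0,0],[0,0,0],250],
    [[0,0,0],[0,0,0],250],
    [[0,0,0],[0,0,0],250],
    [[0,0,0],[0,0,0],250]
  ],
  "newtons": 55
}}

```text
clock: 20.75
ee_pos: [0.5158, -0.254, 0.0394]
tcp_rot: [0.997, 0.08, 0.0, -0.0]
contact_force: [-0.7, 4.5, 6.3]
width: 0.0136
grasp_force: 55.0
```

Gripped at 55 N. Lifting gently.

Emit:
{"method": "move_arm", "body": {
  "moves": [
    [[0,0,-0.005],[0,0,0],250],
    [[0,0,-0.02],[0,0,0],250],
    [[0,0,-0.045],[0,0,0],250],
    [[0,0,-0.08],[0,0,0],250],
    [[0,0,-0.12],[0,0,0],250],
    [[0,0,-0.16],[0,0,0],250],
    [[0,0,-0.2],[0,0,0],250],
    [[0,0,-0.235],[0,0,0],250],
    [[0,0,-0.26],[0,0,0],250],
    [[0,0,-0.27],[0,0,0],250]
  ]
}}

```text
clock: 21.58
ee_pos: [0.5161, -0.2547, 0.0939]
tcp_rot: [0.997, 0.08, 0.001, 0.0]
contact_force: [-0.1, 0.8, -5.7]
width: 0.0141
grasp_force: 55.0
```

Run:
```python
from h import *
s=st(); print(s['ft_torque']); a=snap('side','d9'); b=snap('wrist','w9')
im=np.hstack([a['pixels'][180:380,260:460].repeat(2,0).repeat(2,1),b['pixels'][:,120:520]])
cv2.imwrite('pics/c9.png',im[:,:,::-1])
```

```text
t 21.58 tcp [ 0.5161 -0.2547  0.0939] yaw_y -80.79 z [ 1.1e-03 -7.0e-04 -1.0e+00] w 0.0141 gf 55.0 F [-0.1  0.8 -5.7]
[-0.04378104  0.18244223 -0.04340599]
```

View pics/c9.png

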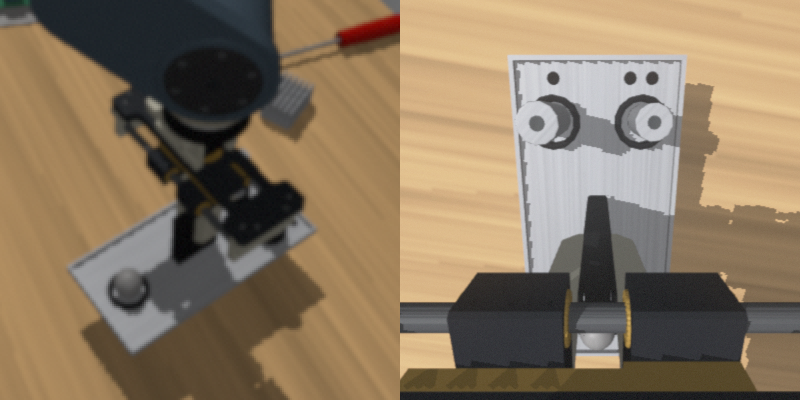

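The tray is off the bench and level, with the ball at the pocket (left half, around (128,287)) and both spacers seated. That was the 11th picture, one over the limit of 10, so from here I'll check by numbers only. Next I raise the tray and carry it.

Emit:
{"method": "move_arm", "body": {
  "moves": [
    [[0,0,-0.01],[0,0,0],250],
    [[0,0,-0.04],[0,0,0],250],
    [[0,0,-0.09],[0,0,0],250],
    [[0,0,-0.16],[0,0,0],250],
    [[0,0,-0.23],[0,0,0],250],
    [[0,0,-0.3],[0,0,0],250],
    [[0,0,-0.37],[0,0,0],250],
    [[0,0,-0.42],[0,0,0],250],
    [[0,0,-0.46],[0,0,0],250],
    [[0,0,-0.48],[0,0,0],250]
  ]
}}

```text
clock: 22.52
ee_pos: [0.516, -0.2546, 0.1901]
tcp_rot: [0.997, 0.08, 0.001, 0.0]
contact_force: [0.2, 0.2, -5.4]
width: 0.0136
grasp_force: 55.0
```

Emit:
{"method": "move_arm", "body": {
  "moves": [
    [[0.004,-0.025,0],[0,0,0],250],
    [[0.014,-0.08,0],[0,0,0],250],
    [[0.03,-0.17,0],[0,0,0],250],
    [[0.048,-0.28,0],[0,0,0],250],
    [[0.068,-0.395,0],[0,0,0],250],
    [[0.088,-0.51,0],[0,0,0],250],
    [[0.109,-0.63,0],[0,0,0],250],
    [[0.126,-0.73,0],[0,0,0],250],
    [[0.139,-0.805,0],[0,0,0],250],
    [[0.145,-0.84,0],[0,0,0],250]
  ]
}}

```text
clock: 23.35
ee_pos: [0.5167, -0.0814, 0.1881]
tcp_rot: [0.997, 0.081, -0.001, -0.001]
contact_force: [-0.4, 0.3, -5.5]
width: 0.0135
grasp_force: 55.0
```

Emit:
{"method": "move_arm", "body": {
  "moves": [
    [[0.004,-0.025,0],[0,0,0],250],
    [[0.014,-0.08,0],[0,0,0],250],
    [[0.03,-0.17,0],[0,0,0],250],
    [[0.048,-0.28,0],[0,0,0],250],
    [[0.068,-0.395,0],[0,0,0],250],
    [[0.088,-0.51,0],[0,0,0],250],
    [[0.109,-0.63,0],[0,0,0],250],
    [[0.126,-0.73,0],[0,0,0],250],
    [[0.139,-0.805,0],[0,0,0],250],
    [[0.145,-0.84,0],[0,0,0],250]
  ]
}}

```text
clock: 24.18
ee_pos: [0.5191, 0.0881, 0.1887]
tcp_rot: [0.997, 0.081, -0.0, -0.0]
contact_force: [0.2, 0.4, -5.7]
width: 0.0136
grasp_force: 55.0
```

Emit:
{"method": "move_arm", "body": {
  "moves": [
    [[0.004,-0.025,0],[0,0,0],250],
    [[0.014,-0.08,0],[0,0,0],250],
    [[0.03,-0.17,0],[0,0,0],250],
    [[0.048,-0.28,0],[0,0,0],250],
    [[0.068,-0.395,0],[0,0,0],250],
    [[0.088,-0.51,0],[0,0,0],250],
    [[0.109,-0.63,0],[0,0,0],250],
    [[0.126,-0.73,0],[0,0,0],250],
    [[0.139,-0.805,0],[0,0,0],250],
    [[0.145,-0.84,0],[0,0,0],250]
  ]
}}

```text
clock: 25.02
ee_pos: [0.5209, 0.2584, 0.1887]
tcp_rot: [0.997, 0.081, -0.0, -0.0]
contact_force: [-1.1, -0.4, -5.4]
width: 0.0139
grasp_force: 55.0
```

Run:
```python
from h import *
go(.5215,.257,.19,-80.8); print(monitor.sense()['ft_torque'].round(2))
```

```text
t 25.02 tcp [0.5209 0.2584 0.1887] yaw_y -80.76 z [-1.e-04  2.e-04 -1.e+00] w 0.0139 gf 55.0 F [-1.1 -0.4 -5.4]
shift [ 0.002  0.007 -0.007] turn [-0.00016667  0.          0.00066667]
[-0.04  0.19 -0.01]
```

Emit:
{"method": "move_arm", "body": {
  "moves": [
    [[0,0,0],[0,0,0],250],
    [[0,0,0],[0,0,0],250],
    [[0,0,0],[0,0,0],250],
    [[0,0,0],[0,0,0],250],
    [[0,0,0],[0,0,0],250],
    [[0,0,0],[0,0,0],250],
    [[0,0,0],[0,0,0],250],
    [[0,0,0],[0,0,0],250],
    [[0,0,0],[0,0,0],250],
    [[0,0,0],[0,0,0],250]
  ]
}}

```text
clock: 25.85
ee_pos: [0.521, 0.257, 0.1889]
tcp_rot: [0.997, 0.08, 0.0, -0.0]
contact_force: [-1.1, -0.5, -4.6]
width: 0.0138
grasp_force: 55.0
```

Run:
```python
from h import *
s=st(); print(np.abs(s['joint_vel']).max().round(4)); b=snap('wrist','w10'); a=load('w9')
g=lambda c:cv2.cvtColor(c['pixels'],cv2.COLOR_RGB2GRAY)
for n,(y0,y1,x0,x1) in dict(dots=(68,90,260,380),sockets=(95,150,235,295),s2=(95,150,330,395),ball=(322,352,296,340)).items():
    T=g(a)[y0:y1,x0:x1]; S=g(b)[y0-12:y1+12,x0-12:x1+12]; r=cv2.matchTemplate(S,T,cv2.TM_CCOEFF_NORMED); _,m,_,l=cv2.minMaxLoc(r); print(n,round(m,2),np.array(l)-12)
```

```text
t 25.85 tcp [0.521  0.257  0.1889] yaw_y -80.79 z [ 1.e-04  0.e+00 -1.e+00] w 0.0138 gf 55.0 F [-1.1 -0.5 -4.6]
0.0016
dots 1.0 [0 0]
sockets 0.99 [0 0]
s2 0.99 [0 0]
ball 0.77 [0 0]
```

The tray hasn't shifted in the grip, and the spacers and ball are where they were. Handing in.

```bash
python3 -c "
from h import *
print(bot.finish_job())"
```

```text
the job is handed in; nothing more can be done
None
```

Handed in at about 26 s with no verdict returned: by my last readings the tray is held level and still about 15 cm up, centred over the board, both spacers seated and the ball in its pocket (the first grasp of the tall spacer closed too late and was redone, and I viewed 11 pictures against the limit of 10).

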